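Crank the engine from its control box

TASK

Crank the engine from the control box lying face up on the bench: first turn the throttle knob clockwise until its white pointer line stands at the long START mark on its dial. Then take the key with the square-cornered head out of the wooden key block and ease it fully home in the key switch; its pins stick, so wiggle the key in and do not force it. Turn it a quarter turn clockwise to its stop against the return spring and finish while still gripping it and holding it turned (let go, it springs back), leaving the round-headed key and everything else on the bench where it is.

Things in the scene. Friction and masses are not known exactly. Their poses are not given: they have to be found in the camera images.
- panel: Engine control box, fixed: a grey steel box lying face up, 180 (x) x 260 (y) x 75 mm high, with a throttle knob, a key switch 130 mm from it and an hour meter on its dark face; origin at the middle of its underside, z up.
- throttle_grip (a point): Throttle knob on the box's face: point on its axis at the height to grip, 27 mm above the face. Its grip is an upright black bar 40 mm long (x), 12 mm wide, top 9 mm above this point; under it a round skirt 46 mm across, top 7.5 mm above the face. x points along the bar to the white pointer line, z up; turns with the knob. The knob stays where it is left (friction 0.04 N m).
- throttle (a joint): Angle of the throttle knob, rad: 0 at its anticlockwise stop, growing clockwise seen from above, up to 3.4. The long START mark on its bright round dial plate is at 1.60 (all other marks are short ticks). Starts between 0.2 and 1.1.
- switch_mouth (a point): Key switch on the box's face, a bright ring 42 mm across: centre of the keyway at its front, 81 mm above the bench. x along the keyway (12 mm long, 4.8 wide, flared 2.5 mm at 45 degrees), z up; does not turn. The key goes straight down. Two sticky sprung pins catch its edges over the last 18 mm: 15 to 20 N pushed straight, about 8 N if twisted 0.1 rad to and fro meanwhile. It can turn only within 2 mm of fully home.
- lock_plug (a joint): Angle of the lock's turning part inside the switch, rad: 0 at rest, in line with the keyway, growing clockwise seen from above to a stop at 1.57 (a quarter turn). A return spring resists with 0.03 N m at 0 to 0.07 N m at the stop and turns it back when let go. The key has about 0.15 rad of play in it.
- key_mid (a point): Ignition key, the one with a square-cornered head, standing head up in a slot of the key block: the point to grip, amid its head, 30 mm above the head's underside, 16 mm below its top. Head: black plastic, 30 mm wide (x), 10 thick (y), 46 tall; z up. Alike both ways round. Fully home, the head's underside rests on the switch's front, so this point is 30 mm above switch_mouth. 25 to 50 g.
- ign_key: The same ignition key, axes the same: origin at the middle of its head's underside. Below it the steel blade, 31 mm long, 10 mm wide (x), 3.5 mm thick (y), pointed, with a round neck 4 mm thick for the first 7 mm. It starts in one end slot of the block or the other.
- key_block: Wooden key block, fixed, 56 (x) x 185 (y) mm, 42 mm high, with three loose slots (6.2 x 13.5 mm) 55 mm apart along its y; a key stands in each end slot, head resting on the block's top, flat sides facing along the block's x. Origin at the middle of its underside.
- round_key_mid (a point): Middle of the round head (38 mm across, 9 mm thick) of the other key, in the other end slot of the block: not to be moved.
- spark_plug_mid (a point): Spark plug lying on the bench, 80 mm long, 21 mm thick, its middle; leave it.
- fuel_cap_mid (a point): Plastic fuel cap lying on the bench, 68 mm across, 31 mm high, its middle; leave it.
- pulley_mid (a point): Steel pulley wheel lying flat, 84 mm across, 26 mm high at its hub, its middle; leave it.
- bulb_mid (a point): Glass headlamp bulb standing on its base, 43 mm across its flange, 74 mm high, its middle; leave it.
- carburettor_mid (a point): Aluminium carburettor body standing on its float bowl, 90 x 60 mm, 103 mm high, its middle; leave it.
- spanner_grip (a point): Steel spanner lying on the bench, 170 mm long, a point on its handle; leave it.

How it is judged:
On the way, in this order (a step that is already met when the one before it is completed fails the run):
1. the throttle knob's pointer stands at the START mark (value of joint throttle between 1.46 and 1.74 rad), for 0.2 s.
2. the square-headed key is fully home in the key switch (z of ign_key in the frame of switch_mouth between -0.0025 and 0.0025 m and horizontal distance between ign_key and switch_mouth below 0.0035 m and angle between ign_key's own z axis and vertical below 0.12 rad), for 0.1 s.
3. the key is turned a quarter clockwise by the gripper (all of step 2 and value of joint lock_plug above 1.35 rad and contact force between the fingers and ign_key above 1 N), for 0.2 s.
At the end, for the whole second after the job is handed in: Throttle within 0.14 rad of START (1.46 to 1.74); square-headed key fully home (head within 2.5 mm of the front, 3.5 mm of the axis, upright to 0.12 rad); the gripper still holds it with over 1 N and keeps the lock turned to at least 1.35 rad, at rest; round-headed key in its slot (all of step 1 and all of step 3 and velocity of joint lock_plug below 0.2 rad/s and distance of round_key_mid from where it was at the start of the episode below 0.015 m); the arm keeps its last pose, push and grip.
It fails at once if the key is forced: more than 60 N between it and the control box before it is home (contact force between ign_key and panel above 60 N and z of ign_key in the frame of switch_mouth above 0.003 m).
It fails at once if the round-headed key is pulled out or shifted by more than 15 mm (distance of round_key_mid from where it was at the start of the episode above 0.015 m).
It fails at once if the spark plug, fuel cap, pulley, bulb, carburettor or spanner is shifted by more than 30 mm (distance of any of spark_plug_mid, fuel_cap_mid, pulley_mid, bulb_mid, carburettor_mid, spanner_grip from where it was at the start of the episode above 0.03 m).
It also fails if it takes over 64 s, if anything falls off the work surface, if the arm or the gripper's body presses on something with over 40 N, if the wrist force passes 120 N, or if a joint passes its speed limit or range.

ROBOT

A 6-joint arm with a two-finger parallel gripper is mounted at the origin on the work surface. World frame = base frame: x ahead of the robot, y to its left, z up, the work surface at z = 0. Lengths are in m, angles in rad, forces in N, time in s.
With the tool pointing down it reaches from about 0.375 to 0.9 m from the base axis. Payload 3.1 kg.
Tool frame: the origin (TCP) lies midway between the tips of the shut fingers; the grasp point (between the pads) lies 19 mm behind it; z points along the fingers, y is the line along which they close (so a half turn about z gives the same grasp; the last joint's range is limited). The gripper opens to 85 mm and grips with 20 to 120 N. Pads are 22 mm wide; open, the fingers measure 114 mm over their backs; the gripper's body (76 mm by 85 mm) begins 54 mm behind the grasp point. The pads swing forward as they close: fully open they stand 13 mm farther back than shut.
Start: joints at [1.157, 0.527, 1.433, -0, 1.181, -0.178], TCP at [0.145, 0.608, 0.231] pointing down, gripper open.
Joint ranges: [-3.08, 3.08], [-0.75, 2.2], [0.22, 2.44], [-1.43, 4.57], [0, 2.65], [-2.85, 2.85]. Speed limits (rad/s): [2.79, 2.79, 3.14, 3.14, 3.14, 3.14].

INTERFACE

Orientations are given as a unit quaternion [x, y, z, w].
In Python, from station import manip gives the robot as it stands. The module is installed in compiled form; this text tells all that it offers.
- The arm moves only by the tool apply_moves, never from a script. Its arguments are lists of equal length, an entry for each row: "claw": the gripper's target within -1 to 1 (fully open at 1, half-way at 0, shut at -1); "travel": the shift along the tool's x, y, z scaled (see below), a list of three; "turn": the turn, a rotation vector about the tool's x, y, z scaled (see below), a list of three. In form: {"claw": [claw, ...], "travel": [[dx, dy, dz], ...], "turn": [[rx, ry, rz], ...]}. A call has 1 to 5 rows; each row is the pose to reach, as a shift and turn from the pose commanded when the call began, along the tool's axes at that moment, turning the shorter way round; what a row does not reach only later rows make up. The controller multiplies each number of a shift by 800 mm and each number of a turn by 180 degrees. A row lasts 1/12 s, in which the tool goes at most 41.7 mm and 7.16 degrees, less where a joint would pass 70% of its speed; a pose out of reach is approached as far as the arm can. A call with a number of a shift or a turn outside -1 to 1 is refused whole. A call with a gripper value outside its range is refused whole. The fingers move at their own pace and stop on an object; "newtons" is the grip in N (left out, the last holds). Time passes only in rows, so rows that repeat a pose let the fingers close. It gives the time, the measured TCP pose, the force, the opening and the grip force at its end, in the units of the state.
- manip.sense(): the state, without advancing time (a new reading comes with each control period).
- manip.snapshot(name): name is "scene" or "side" or "wrist"; returns a dict with "pixels" (384x512x3 uint8, red, green, blue), "depth" (384x512 float32, m along the optical axis (not along the pixel's ray), 0 where there is no reading), "intrinsics" (3x3 intrinsics, pixels), "R" (3x3) and "t" (3): a world point X has camera coordinates R X + t. Camera axes: x right, y down, z forward; pixel columns grow to the right and rows downward; lengths in m; the calibration is good to about 2 mm. A picture is of the moment at which its call begins.
- manip.sign_off(): hands the job in; it is judged then, once.
The state is a dict: "t": time; "q": joint angles; "qd": joint speeds; "tau": joint torques, N m; "tcp_pos": TCP position; "tool_rot": TCP orientation; "force": force on the tool from outside, world axes, zero at the start; "ft_torque": the same for the moment, N m; "finger_gap": opening from 0.0 (shut) to 1.0 (fully open); "gripper_force": force on a finger pad.
Only numpy, scipy, OpenCV 4.12 (cv2) and the standard library are available. Lean on these libraries where they do the work, as an engineer would, in place of code of your own. Each camera call takes 0.05 s, during which the arm holds its last target. There are 200 camera calls.

## Working session

There is one attempt and no reset: what is moved stays moved. The work goes in short steps, Python scripts to look and compute and a tool call to move; the robot and the scene stay as the last step left them, time stands still between calls to the robot, and variables do not carry over. Pictures are saved under pics/ and viewed, at most 10 in all, crops included, and the job is handed in when it is done.

Besides the shell and the picture viewer there is one more tool, called as name(argument=value, ...), one argument or row to a line, values as JSON. apply_moves: Moves the arm, as the interface text tells. Shifts and turns lie within -1 to 1; 1 stands for 800 mm of shift or 180 degrees of turn. Its arguments: {"type":"object","properties":{"claw":{"type":"array","items":{"type":"number"}},"travel":{"type":"array","items":{"type":"array","items":{"type":"number"}}},"turn":{"type":"array","items":{"type":"array","items":{"type":"number"}}},"newtons":{"type":"number"}},"required":["claw","travel","turn"]}

```bash
mkdir -p pics
cat > h.py <<'E'
import numpy as np, cv2
from station import manip
from scipy.spatial.transform import Rotation as Ro
def snap(n):
    s=manip.snapshot(n); return s
def save(s,name): cv2.imwrite('pics/'+name,s["pixels"][:,:,::-1])
def cloud(s):
    d=s["depth"];K=s["intrinsics"];v,u=np.indices(d.shape)
    c=np.stack([(u-K[0,2])/K[0,0]*d,(v-K[1,2])/K[1,1]*d,d],-1)
    return (c-s["t"])@s["R"]
def ray(s,u,v,z):
    K=s["intrinsics"];d=np.linalg.inv(K)@np.array([u,v,1.]);d=s["R"].T@d;o=-s["R"].T@s["t"]
    return o+d*(z-o[2])/d[2]
E
python3 - <<'E'
from h import *
import pickle
ims=[]
S={}
for n in["scene","side","wrist"]:
    s=snap(n);S[n]=s;save(s,n+'0.png');print(n,(-s["R"].T@s["t"]).round(3))
pickle.dump(S,open('S.pkl','wb'))
print(manip.sense())
E
```

```text
scene [ 1.317 -0.238  0.71 ]
side [0.386 0.821 1.111]
wrist [0.081 0.622 0.372]
{'t': 0.15, 'q': array([ 1.15750736e+00,  5.28246186e-01,  1.43360633e+00,  1.84046294e-05,
        1.18140400e+00, -1.78490400e-01]), 'qd': array([-0.00092283, -0.0032745 , -0.00370064,  0.00130554, -0.00017114,
        0.00154439]), 'tau': array([ 7.16049617e-04, -4.42743266e+01, -1.78276724e+01, -2.25559470e-04,
        5.64492977e-03,  7.94696064e-06]), 'tcp_pos': array([0.14514199, 0.6073518 , 0.2305629 ]), 'tool_rot': array([ 1.17133229e-01,  9.93115862e-01, -7.93297369e-04, -2.50724597e-04]), 'force': array([0.62692989, 0.22880019, 0.15259098]), 'ft_torque': array([ 0.02808304, -0.02649294,  0.01457408]), 'gripper_force': 0.0, 'finger_gap': 1.0000309982288749}
```

View pics/scene0.png

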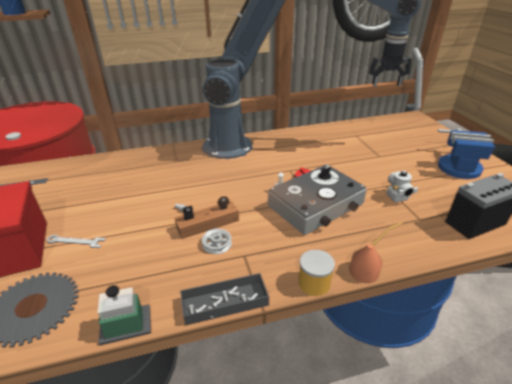

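View pics/side0.png

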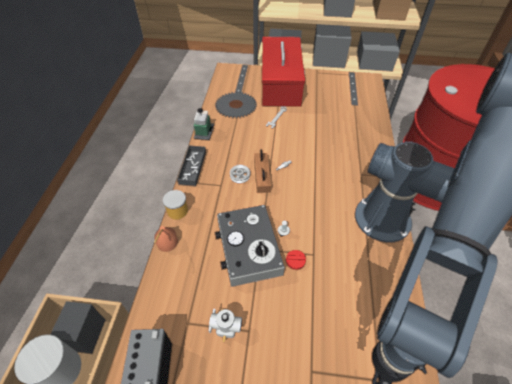

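Scene view: the box is at (318,197), key block at (207,218). Side view: throttle dial at (262,250), round fittings at (236,239) and (252,219), block at (262,172). The small heads need a closer look.

Run:
```python
from h import *
import pickle
S=pickle.load(open('S.pkl','rb'));s=S["side"];c=cloud(s)
for n,(u,v) in dict(knobtop=(262,244),dial=(270,256),r1=(252,219),r2=(236,239),blk=(262,172),k1=(262,154),k2=(265,186),pul=(240,174),plug=(285,229),cap=(296,259),bulb=(284,165)).items():
    print(n,c[v,u].round(3))
m=(abs(c[...,2]-.075)<.006)&(np.abs(c[...,1])<.5)&(c[...,0]>.25)&(c[...,0]<.8)
k,l,st,ce=cv2.connectedComponentsWithStats(m.astype(np.uint8))
i=1+np.argmax(st[1:,4]);r=cv2.minAreaRect((c[l==i][:,:2]*1000).astype(np.float32));print(r)
m=(abs(c[...,2]-.042)<.006)&(c[...,1]<0)&(c[...,0]>.25)&(c[...,0]<.8);m[:,:245]=0;m[:,280:]=0;m[195:]=0;m[:145]=0
print(cv2.minAreaRect((c[m][:,:2]*1000).astype(np.float32)))
im=np.vstack([cv2.resize(s["pixels"][140:200,220:310],(720,480),interpolation=2)]);
cv2.imwrite('pics/blk.png',im[:,:,::-1])
w=S["wrist"];print(w["R"].round(3),w["intrinsics"].round(1))
```

```text
knobtop [0.434 0.233 0.113]
dial [0.405 0.253 0.076]
r1 [0.481 0.116 0.078]
r2 [0.524 0.206 0.082]
blk [ 0.47  -0.101  0.087]
k1 [ 0.481 -0.204  0.083]
k2 [ 0.454 -0.074  0.038]
pul [ 0.563 -0.136  0.025]
plug [0.362 0.115 0.034]
cap [0.317 0.227 0.028]
bulb [ 0.388 -0.217  0.016]
((484.3751220703125, 193.06382751464844), (175.9855194091797, 256.0004577636719), 20.21273422241211)
((477.13189697265625, -160.28921508789062), (56.120506286621094, 189.0762481689453), 10.475519180297852)
[[ 0.231  0.973 -0.002]
 [ 0.94  -0.223  0.259]
 [ 0.252 -0.061 -0.966]] [[301.3   0.  255.1]
 [  0.  301.3 194. ]
 [  0.    0.    1. ]]
```

```bash
cat >> h.py <<'E'
def plan(p,psi=None):
    """units to reach TCP p; psi = world angle (deg) of tool y"""
    st=manip.sense();R=Ro.from_quat(st["tool_rot"]);y=R.as_matrix()[:,1]
    print('t %.2f tcp'%st["t"],st["tcp_pos"].round(4),'psi %.2f'%np.degrees(np.arctan2(y[1],y[0])),'F',st["force"].round(1),'q1,q6',np.degrees(st["q"][[0,5]]).round(0))
    d=R.inv().apply(np.array(p)-st["tcp_pos"]);print('travel',(d/.8).round(4),'dist',np.linalg.norm(d).round(3))
    if psi is not None:
        a=np.radians(psi);ty=np.array([np.cos(a),np.sin(a),0]);tz=np.array([0,0,-1.]);tx=np.cross(ty,tz)
        v=(R.inv()*Ro.from_matrix(np.c_[tx,ty,tz])).as_rotvec();print('turn',(v/np.pi).round(4),'deg',np.degrees(v).round(1))
E
python3 -c "
from h import *
plan([.42,.19,.30],70)"
```

```text
t 0.15 tcp [0.1451 0.6074 0.2306] psi 76.55 F [0.6 0.2 0.2] q1,q6 [ 66. -10.]
travel [-0.4555 -0.4276 -0.0862] dist 0.505
turn [-0.0005 -0.0001  0.0364] deg [-0.1 -0.   6.5]
```

View pics/blk.png

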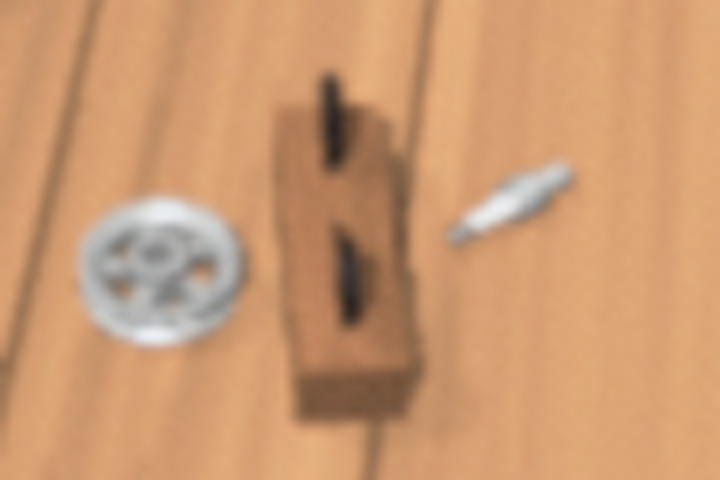

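Block crop: two dark heads stand upright at (332,120) and (350,280), edge-on; which one is square is not decided yet. Moving over the panel.

apply_moves(
  claw=[1, 1, 1, 1, 1],
  travel=[
    [-0.035, -0.033, -0.0066],
    [-0.07, -0.066, -0.0132],
    [-0.105, -0.099, -0.02],
    [-0.14, -0.132, -0.0265],
    [-0.175, -0.164, -0.033],
  ],
  turn=[
    [0, 0, 0.01],
    [0, 0, 0.02],
    [0, 0, 0.03],
    [0, 0, 0.036],
    [0, 0, 0.036],
  ],
)

```text
t: 0.57
tcp_pos: [0.2513, 0.4459, 0.2576]
tool_rot: [0.173, 0.985, -0.0, -0.0]
force: [1.3, 0.3, -1.1]
finger_gap: 1.0
gripper_force: 0.0
```

```bash
python3 -c "
from h import *
plan([.42,.19,.30],70)"
```

```text
t 0.57 tcp [0.2513 0.4459 0.2576] psi 70.08 F [ 1.3  0.3 -1.1] q1,q6 [ 48. -22.]
travel [-0.3073 -0.2289 -0.0528] dist 0.309
turn [-0.0003 -0.0001  0.0004] deg [-0.1 -0.   0.1]
```

apply_moves(
  claw=[1, 1, 1, 1, 1],
  travel=[
    [-0.307, -0.229, -0.053],
    [-0.307, -0.229, -0.053],
    [-0.307, -0.229, -0.053],
    [-0.307, -0.229, -0.053],
    [-0.307, -0.229, -0.053],
  ],
  turn=[
    [0, 0, 0],
    [0, 0, 0],
    [0, 0, 0],
    [0, 0, 0],
    [0, 0, 0],
  ],
)

```text
t: 0.98
tcp_pos: [0.3649, 0.2735, 0.2865]
tool_rot: [0.173, 0.985, -0.0, -0.0]
force: [0.9, 0.8, 0.8]
finger_gap: 0.997
gripper_force: 0.0
```

```bash
python3 -c "
from h import *
plan([.42,.19,.30],70)"
```

```text
t 0.98 tcp [0.3649 0.2735 0.2865] psi 70.08 F [0.9 0.8 0.8] q1,q6 [ 23. -47.]
travel [-0.1003 -0.0746 -0.0169] dist 0.101
turn [-0.     -0.      0.0005] deg [-0.  -0.   0.1]
```

apply_moves(
  claw=[1, 1, 1, 1],
  travel=[
    [-0.1, -0.075, -0.017],
    [-0.1, -0.075, -0.017],
    [-0.1, -0.075, -0.017],
    [-0.1, -0.075, -0.017],
  ],
  turn=[
    [0, 0, 0],
    [0, 0, 0],
    [0, 0, 0],
    [0, 0, 0],
  ],
)

```text
t: 1.32
tcp_pos: [0.4221, 0.1886, 0.3005]
tool_rot: [0.176, 0.984, -0.0, 0.002]
force: [-0.6, 0.5, 0.3]
finger_gap: 0.993
gripper_force: 0.0
```

```bash
python3 -c "
from h import *
import pickle
s=snap('wrist');pickle.dump(s,open('w1.pkl','wb'))
im=cv2.resize(s['pixels'],(800,600),interpolation=2);cv2.imwrite('pics/w1.png',im[:,:,::-1]);plan([.42,.19,.30])
"
```

```text
t 1.37 tcp [0.4203 0.1902 0.3   ] psi 69.82 F [-0.4  0.  -0.6] q1,q6 [ 10. -59.]
travel [ 0.0002 -0.0003 -0.    ] dist 0.0
```

View pics/w1.png

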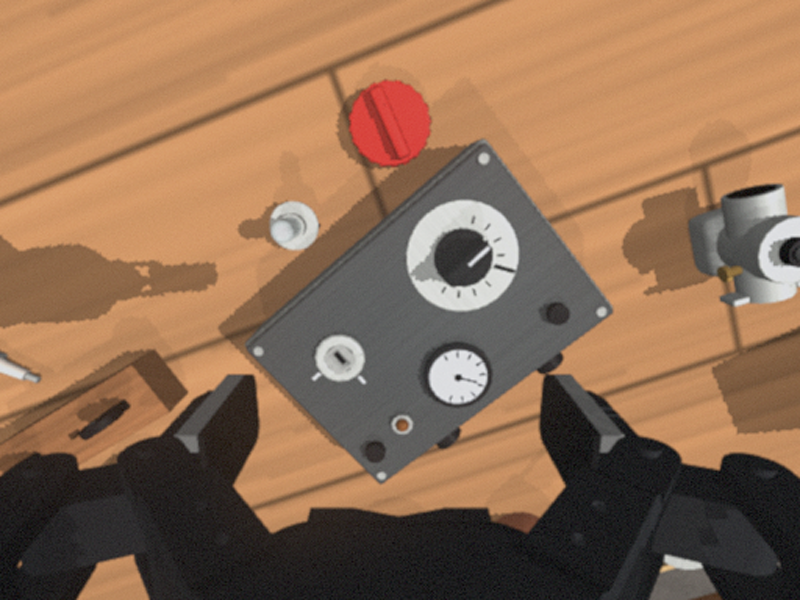

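Wrist view: dial centred at about (462,255), pointer line (470,265)-(490,247), long START mark (497,267)-(514,271); key switch ring at (339,357) with keyway slanting (334,350)-(346,364). The hour meter is at (458,377), so the switch is the left ring.

```bash
cat > m1.py <<'E'
from h import *
import pickle
s=pickle.load(open('w1.pkl','rb'));g=cv2.cvtColor(s['pixels'],cv2.COLOR_RGB2GRAY);k=1.5625
hsv=cv2.cvtColor(s['pixels'],cv2.COLOR_RGB2HSV)
def xy(pts,z): return np.array([ray(s,u,v,z)[:2] for u,v in pts])
def comps(mask,box,zz,mn=4):
    u0,v0,u1,v1=[int(a/k) for a in box];m=np.zeros_like(mask);m[v0:v1,u0:u1]=mask[v0:v1,u0:u1]
    n,l,st,ce=cv2.connectedComponentsWithStats(m.astype(np.uint8))
    for i in range(1,n):
        if st[i,4]<mn: continue
        P=xy(np.argwhere(l==i)[:,::-1],zz)*1000;c=P.mean(0);w,V=np.linalg.eigh(np.cov(P.T));a=np.degrees(np.arctan2(V[1,1],V[0,1]))
        print(' n',st[i,4],'px',(ce[i]*k).round(),'xy',c.round(1),'ang %.1f'%a,'len',(np.sqrt(w*12)).round(1))
c=cloud(s)
# dial outline
m=((hsv[...,1]<40)&(g>140)).astype(np.uint8);n,l,st,ce=cv2.connectedComponentsWithStats(m[:, :])
for i in range(1,n):
    if st[i,4]>200:
        cn=max(cv2.findContours((l==i).astype(np.uint8),0,1)[0],key=len)[:,0]
        P=(xy(cn,.0765)*1000).astype(np.float32);e=cv2.fitEllipse(P);px=ce[i]*k
        if 250<px[0]<560 and 180<px[1]<420: print('bright',px.round(),'ell',np.round(e[0],1),np.round(e[1],1),'at81',(xy(cn,.081).mean(0)*1000).round(1))
print('pointer z.111');comps(g>150,(438,232,492,268),.111)
print('dark in dial');comps(g<110,(405,195,522,315),.0765)
print('slot z.081');comps(g<100,(320,338,358,376),.081)
for n,(u,v) in dict(knob=(455,250),slotring=(325,355),dial=(462,300)).items(): print(n,c[int(v/k),int(u/k)].round(4))
m=(abs(c[...,2]-.075)<.003);n,l,st,ce=cv2.connectedComponentsWithStats(m.astype(np.uint8));i=1+np.argmax(st[1:,4])
print(cv2.minAreaRect((c[l==i][:,:2]*1000).astype(np.float32)))
mk=(c[...,2]>.105)&(c[...,2]<.118)&(np.hypot(c[...,0]-.43,c[...,1]-.235)<.05);P=c[mk];print('knobtop',P.mean(0).round(4),cv2.minAreaRect((P[:,:2]*1000).astype(np.float32)))
E
python3 m1.py
```

```text
bright [293. 225.] ell [367.3 122.3] [36.1 36.5] at81 [367.  123.5]
bright [462. 254.] ell [434.5 235.7] [84.8 88.3] at81 [435.8 239.5]
bright [339. 359.] ell [482.9 113.6] [43.2 44.5] at81 [482.6 114.1]
bright [457. 376.] ell [530.6 201.5] [47.8 47.9] at81 [528.3 201.8]
pointer z.111
 n 15 px [440. 233.] xy [407.  225.3] ang 92.3 len [3.4 7.5]
 n 85 px [482. 247.] xy [426.3 249.5] ang 137.8 len [ 8.9 28.7]
dark in dial
 n 1576 px [464. 249.] xy [430.6 239.5] ang -174.3 len [119.1 131.3]
 n 1011 px [461. 257.] xy [435.4 235.7] ang -177.6 len [38.4 40.7]
 n 21 px [504. 268.] xy [455.3 264.8] ang 54.6 len [ 2.2 15. ]
slot z.081
 n 9 px [320. 339.] xy [458.8 107.2] ang 119.4 len [3.3 6.2]
 n 24 px [339. 357.] xy [478.6 115.7] ang -160.0 len [ 3.7 11.3]
knob [0.4274 0.2326 0.0815]
slotring [0.473  0.1054 0.0801]
dial [0.4691 0.225  0.0741]
((483.47900390625, 191.856201171875), (173.56832885742188, 252.46771240234375), 20.275005340576172)
knobtop [0.4342 0.2374 0.1096] ((434.89202880859375, 237.54806518554688), (12.326211929321289, 39.431297302246094), 23.188505172729492)
```

Knob axis is (0.4346, 0.237) and the bar points at 113.2°. START is at 54.4°, so 1.03 rad clockwise is needed, which puts the start angle at about 0.57 (within range). Switch is near (0.479–0.483, 0.115), keyway at about 20°.

```bash
python3 -c "
from h import *
plan([.4346,.237,.15],23.2)"
```

```text
t 1.37 tcp [0.4203 0.1902 0.3   ] psi 69.82 F [-0.4  0.  -0.6] q1,q6 [ 10. -59.]
travel [0.0034 0.0611 0.1875] dist 0.158
turn [1.00e-04 0.00e+00 2.59e-01] deg [ 0.   0.  46.6]
```

apply_moves(
  claw=[-0.2, -0.2, -0.2, -0.2, -0.2],
  travel=[
    [0.0034, 0.0611, 0.1875],
    [0.0034, 0.0611, 0.1875],
    [0.0034, 0.0611, 0.1875],
    [0.0034, 0.0611, 0.1875],
    [0.0034, 0.0611, 0.1875],
  ],
  turn=[
    [0, 0, 0.259],
    [0, 0, 0.259],
    [0, 0, 0.259],
    [0, 0, 0.259],
    [0, 0, 0.259],
  ],
)

```text
t: 1.78
tcp_pos: [0.4283, 0.2397, 0.1437]
tool_rot: [0.469, 0.883, -0.004, -0.005]
force: [-0.4, 0.3, -0.7]
finger_gap: 0.4
gripper_force: 0.0
```

```bash
python3 -c "
from h import *
plan([.4346,.237,.12],23.2)"
```

```text
t 1.78 tcp [0.4283 0.2397 0.1437] psi 34.05 F [-0.4  0.3 -0.7] q1,q6 [ 16. -18.]
travel [-0.0074  0.0049  0.0295] dist 0.025
turn [-0.004  -0.0012  0.0603] deg [-0.7 -0.2 10.8]
```

apply_moves(
  claw=[-0.2, -0.2, -0.2, -0.2, -0.2],
  travel=[
    [0, 0, 0],
    [0, 0, 0],
    [0, 0, 0.04],
    [0, 0, 0.077],
    [0, 0, 0.077],
  ],
  turn=[
    [0, 0, 0.03],
    [0, 0, 0.06],
    [0, 0, 0.06],
    [0, 0, 0.06],
    [0, 0, 0.06],
  ],
)

```text
t: 2.2
tcp_pos: [0.4287, 0.2386, 0.0841]
tool_rot: [0.548, 0.837, -0.004, -0.004]
force: [-0.5, -0.0, -0.2]
finger_gap: 0.396
gripper_force: 0.0
```

```bash
python3 -c "
from h import *
plan([.4346,.237,.088],23.2)"
```

```text
t 2.20 tcp [0.4287 0.2386 0.0841] psi 23.55 F [-0.5 -0.  -0.2] q1,q6 [16. -8.]
travel [-0.0048  0.0059 -0.0049] dist 0.007
turn [-0.0034 -0.0005  0.0019] deg [-0.6 -0.1  0.4]
```

apply_moves(
  claw=[-0.2, -0.2, -0.2],
  travel=[
    [-0.0048, 0.0059, -0.0049],
    [-0.0048, 0.0059, -0.0049],
    [-0.0048, 0.0059, -0.0049],
  ],
  turn=[
    [-0.003, 0, 0],
    [-0.003, 0, 0],
    [-0.003, 0, 0],
  ],
)

```text
t: 2.45
tcp_pos: [0.4405, 0.2376, 0.094]
tool_rot: [0.548, 0.836, 0.005, 0.004]
force: [-0.1, 0.8, 0.7]
finger_gap: 0.401
gripper_force: 0.0
```

```bash
python3 -c "
from h import *
plan([.4346,.237,.088],23.2)"
```

```text
t 2.45 tcp [0.4405 0.2376 0.094 ] psi 23.48 F [-0.1  0.8  0.7] q1,q6 [15. -8.]
travel [ 0.0023 -0.0072  0.0074] dist 0.008
turn [0.0043 0.0001 0.0016] deg [0.8 0.  0.3]
```

apply_moves(
  claw=[-0.2, -0.2, -0.2, -0.2],
  travel=[
    [0.0048, -0.0059, 0.005],
    [0.0048, -0.0059, 0.005],
    [0.0048, -0.0059, 0.005],
    [0.0048, -0.0059, 0.005],
  ],
  turn=[
    [0.003, 0, 0],
    [0.003, 0, 0],
    [0.003, 0, 0],
    [0.003, 0, 0],
  ],
)

```text
t: 2.78
tcp_pos: [0.4333, 0.2386, 0.0886]
tool_rot: [0.549, 0.836, 0.0, 0.0]
force: [0.9, -0.8, -1.0]
finger_gap: 0.399
gripper_force: 0.0
```

```bash
python3 -c "
from h import *
plan([.4346,.237,.088],23.2)"
```

```text
t 2.78 tcp [0.4333 0.2386 0.0886] psi 23.47 F [ 0.9 -0.8 -1. ] q1,q6 [16. -8.]
travel [-0.0025  0.0006  0.0007] dist 0.002
turn [0.0002 0.     0.0015] deg [0.  0.  0.3]
```

apply_moves(
  claw=[-1, -1, -1, -1, -1],
  travel=[
    [-0.001, 0, 0],
    [-0.001, 0, 0],
    [-0.001, 0, 0],
    [-0.001, 0, 0],
    [-0.001, 0, 0],
  ],
  turn=[
    [0, 0, 0],
    [0, 0, 0],
    [0, 0, 0],
    [0, 0, 0],
    [0, 0, 0],
  ],
  newtons=30,
)

```text
t: 3.2
tcp_pos: [0.4349, 0.2381, 0.0885]
tool_rot: [0.549, 0.836, 0.001, 0.001]
force: [2.0, 2.0, 1.7]
finger_gap: 0.131
gripper_force: 34.6
```

```bash
python3 -c "
from h import *
plan([.4346,.237,.088],-35.6);print(manip.sense()['finger_gap']*85,manip.sense()['gripper_force'])"
```

```text
t 3.20 tcp [0.4349 0.2381 0.0885] psi 23.44 F [2.  2.  1.7] q1,q6 [16. -8.]
travel [-0.0011 -0.0009  0.0006] dist 0.001
turn [ 0.0008 -0.0004  0.328 ] deg [ 0.1 -0.1 59. ]
11.14675967527629 34.567036628723145
```

Gripped at 11–12 mm. Now turning 59° clockwise.

apply_moves(
  claw=[-1, -1, -1, -1, -1],
  travel=[
    [0, 0, 0],
    [0, 0, 0],
    [0, 0, 0],
    [0, 0, 0],
    [0, 0, 0],
  ],
  turn=[
    [0, 0, 0.035],
    [0, 0, 0.07],
    [0, 0, 0.105],
    [0, 0, 0.14],
    [0, 0, 0.175],
  ],
)

```text
t: 3.62
tcp_pos: [0.4356, 0.2383, 0.0885]
tool_rot: [0.757, 0.654, 0.002, 0.001]
force: [3.6, 1.5, 1.2]
finger_gap: 0.132
gripper_force: 34.4
```

apply_moves(
  claw=[-1, -1, -1, -1, -1],
  travel=[
    [0, 0, 0],
    [0, 0, 0],
    [0, 0, 0],
    [0, 0, 0],
    [0, 0, 0],
  ],
  turn=[
    [0, 0, 0.035],
    [0, 0, 0.07],
    [0, 0, 0.105],
    [0, 0, 0.14],
    [0, 0, 0.153],
  ],
)

```text
t: 4.03
tcp_pos: [0.4363, 0.238, 0.0885]
tool_rot: [0.89, 0.455, 0.003, 0.001]
force: [4.5, -0.1, -0.8]
finger_gap: 0.129
gripper_force: 34.3
```

apply_moves(
  claw=[-1, -1, -1, -1],
  travel=[
    [0, 0, 0],
    [0, 0, 0],
    [0, 0, 0],
    [0, 0, 0],
  ],
  turn=[
    [0, 0, 0],
    [0, 0, 0],
    [0, 0, 0],
    [0, 0, 0],
  ],
)

```text
t: 4.37
tcp_pos: [0.4363, 0.2381, 0.0885]
tool_rot: [0.889, 0.458, 0.003, 0.001]
force: [5.6, -0.4, -0.4]
finger_gap: 0.135
gripper_force: 34.3
```

```bash
python3 -c "
from h import *
plan([.4346,.237,.088],-35.6);print(manip.sense()['finger_gap']*85,manip.sense()['gripper_force'])"
```

```text
t 4.37 tcp [0.4363 0.2381 0.0885] psi -35.53 F [ 5.6 -0.4 -0.4] q1,q6 [16. 51.]
travel [-0.0023 -0.0009  0.0007] dist 0.002
turn [ 0.0012 -0.0012  0.0004] deg [ 0.2 -0.2  0.1]
11.44705160804315 34.26183342933655
```

apply_moves(
  claw=[-0.2, -0.2, -0.2, -0.2, -0.2],
  travel=[
    [0, 0, 0],
    [0, 0, 0],
    [0, 0, -0.04],
    [0, 0, -0.09],
    [0, 0, -0.14],
  ],
  turn=[
    [0, 0, 0],
    [0, 0, 0],
    [0, 0, 0],
    [0, 0, 0],
    [0, 0, -0.035],
  ],
)

```text
t: 4.78
tcp_pos: [0.4309, 0.237, 0.1998]
tool_rot: [0.862, 0.506, -0.004, -0.001]
force: [0.7, -0.8, 0.4]
finger_gap: 0.4
gripper_force: 0.0
```

```bash
python3 -c "
from h import *
plan([.42,0.08,.27],10.5)"
```

```text
t 4.78 tcp [0.4309 0.237  0.1998] psi -29.15 F [ 0.7 -0.8  0.4] q1,q6 [16. 45.]
travel [-0.1785  0.0833 -0.0873] dist 0.172
turn [-0.0023  0.0011 -0.2203] deg [ -0.4   0.2 -39.7]
```

apply_moves(
  claw=[0.4, 0.4, 0.4, 0.4, 0.4],
  travel=[
    [-0.04, 0.018, -0.035],
    [-0.08, 0.036, -0.07],
    [-0.12, 0.055, -0.087],
    [-0.155, 0.072, -0.087],
    [-0.178, 0.083, -0.087],
  ],
  turn=[
    [0, 0, -0.036],
    [0, 0, -0.073],
    [0, 0, -0.11],
    [0, 0, -0.147],
    [0, 0, -0.183],
  ],
)

```text
t: 5.2
tcp_pos: [0.4207, 0.0798, 0.2707]
tool_rot: [0.685, 0.728, -0.0, 0.0]
force: [0.1, -0.2, -0.1]
finger_gap: 0.699
gripper_force: 0.0
```

apply_moves(
  claw=[0.4, 0.4, 0.4, 0.4],
  travel=[
    [0, 0, 0],
    [0, 0, 0],
    [0, 0, 0],
    [0, 0, 0],
  ],
  turn=[
    [0, 0, -0.038],
    [0, 0, -0.038],
    [0, 0, -0.038],
    [0, 0, -0.038],
  ],
)

```text
t: 5.53
tcp_pos: [0.4211, 0.0819, 0.2693]
tool_rot: [0.644, 0.765, -0.0, -0.001]
force: [0.8, 0.7, -0.3]
finger_gap: 0.699
gripper_force: 0.0
```

```bash
python3 -c "
from h import *
import pickle
s=snap('wrist');pickle.dump(s,open('w2.pkl','wb'))
im=cv2.resize(s['pixels'],(800,600),interpolation=2);cv2.imwrite('pics/w2.png',im[:,:,::-1]);plan([.42,.08,.27],10.5)
"
```

```text
t 5.58 tcp [0.4213 0.0821 0.2694] psi 9.92 F [-0.4  0.3  0.2] q1,q6 [ -4. -14.]
travel [-0.0023 -0.0021 -0.0008] dist 0.003
turn [-0.0005 -0.0002 -0.0032] deg [-0.1 -0.  -0.6]
```

View pics/w2.png

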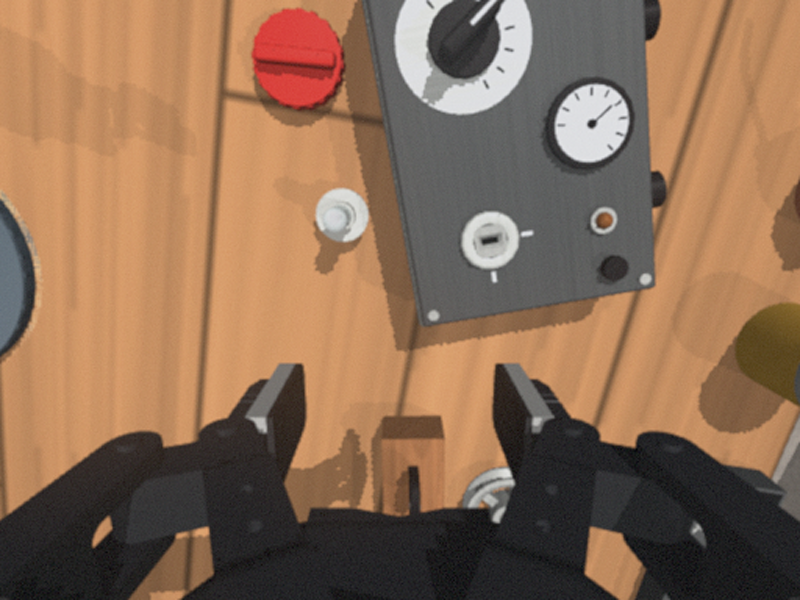

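The pointer now lies along the START direction at (485,15). The switch ring is at (490,240) with the keyway horizontal in the image; the nearer key shows edge-on at (414,490).

```bash
sed -n 1,17p m1.py | sed 's/w1/w2/' > m2.py
cat >> m2.py <<'E'
def ring(u0,v0,u1,v1,z):
    m=((hsv[...,1]<60)&(g>120)).astype(np.uint8);M=np.zeros_like(m);a=[int(x/k) for x in(u0,v0,u1,v1)];M[a[1]:a[3],a[0]:a[2]]=m[a[1]:a[3],a[0]:a[2]]
    n,l,st,ce=cv2.connectedComponentsWithStats(M);i=1+np.argmax(st[1:,4]);cn=max(cv2.findContours((l==i).astype(np.uint8),0,1)[0],key=len)[:,0]
    e=cv2.fitEllipse((xy(cn,z)*1000).astype(np.float32));print('ring',np.round(e[0],1),np.round(e[1],1))
ring(450,200,519,280,.081)
comps(g<110,(470,222,512,258),.081)
P=c[(c[...,2]>.105)&(c[...,2]<.118)&(np.hypot(c[...,0]-.435,c[...,1]-.237)<.04)];print(len(P),P.mean(0).round(4),cv2.minAreaRect((P[:,:2]*1000).astype(np.float32)))
m=(abs(c[...,2]-.075)<.003)&(c[...,1]>.04);P=(c[m][:,:2]*1000).astype(np.float32);print(cv2.minAreaRect(P))
E
python3 m2.py; python3 -c "
from h import *
plan([.42,-.09,.27],10.5)"
```

```text
t 5.58 tcp [0.4213 0.0821 0.2694] psi 9.92 F [-0.4  0.3  0.2] q1,q6 [ -4. -14.]
travel [-0.2116 -0.0387 -0.0008] dist 0.172
turn [-0.0005 -0.0002 -0.0032] deg [-0.1 -0.  -0.6]  File "m2.py", line 18
    def ring(u0,v0,u1,v1,z):
IndentationError: expected an indented block after 'if' statement on line 17
```

```bash
sed -n 1,16p m1.py | sed 's/w1/w2/' > m2a.py; sed -n '/^def ring/,$p' m2.py >> m2a.py; sed -i "s/^def ring/c=cloud(s)\ndef ring/" m2a.py;python3 m2a.py; python3 -c "
from h import *
plan([.47,-.24,.27],10.5)"
```

```text
t 5.58 tcp [0.4213 0.0821 0.2694] psi 9.92 F [-0.4  0.3  0.2] q1,q6 [ -4. -14.]
travel [-0.4071 -0.0094 -0.001 ] dist 0.326
turn [-0.0005 -0.0002 -0.0032] deg [-0.1 -0.  -0.6]  File "m2a.py", line 17
    c=cloud(s)
    ^
IndentationError: expected an indented block after 'for' statement on line 16
```

apply_moves(
  claw=[0.4, 0.4, 0.4, 0.4, 0.4],
  travel=[
    [-0.05, -0.001, 0],
    [-0.1, -0.002, 0],
    [-0.15, -0.004, 0],
    [-0.2, -0.005, 0],
    [-0.25, -0.006, 0],
  ],
  turn=[
    [0, 0, 0],
    [0, 0, 0],
    [0, 0, 0],
    [0, 0, 0],
    [0, 0, 0],
  ],
)

```text
t: 6.0
tcp_pos: [0.4518, -0.1171, 0.2695]
tool_rot: [0.643, 0.766, 0.0, -0.0]
force: [0.8, 0.4, -0.4]
finger_gap: 0.699
gripper_force: 0.0
```

apply_moves(
  claw=[0.4, 0.4, 0.4, 0.4, 0.4],
  travel=[
    [-0.05, -0.001, 0],
    [-0.1, -0.002, 0],
    [-0.15, -0.004, 0],
    [-0.157, -0.004, 0],
    [-0.157, -0.004, 0],
  ],
  turn=[
    [0, 0, 0],
    [0, 0, 0],
    [0, 0, 0],
    [0, 0, 0],
    [0, 0, 0],
  ],
)

```text
t: 6.42
tcp_pos: [0.471, -0.2426, 0.2691]
tool_rot: [0.644, 0.765, -0.0, -0.0]
force: [-0.7, 0.0, 0.5]
finger_gap: 0.7
gripper_force: 0.0
```

```bash
sed -n 1,12p m1.py | sed 's/w1/w2/' > m2b.py; sed -n '/^def ring/,$p' m2.py | sed "1i c=cloud(s)" >> m2b.py;python3 m2b.py; python3 -c "
from h import *
import pickle
s=snap('wrist');pickle.dump(s,open('w3.pkl','wb'))
im=cv2.resize(s['pixels'],(800,600),interpolation=2);cv2.imwrite('pics/w3.png',im[:,:,::-1])
plan([.47,-.24,.27],10.5)"
```

```text
ring [479.6 115.2] [39.7 40.4]
 n 48 px [489. 239.] xy [479.2 115.3] ang -158.2 len [ 4.8 11.8]
620 [0.4351 0.2352 0.1096] ((435.3750305175781, 236.4698486328125), (39.56134796142578, 12.000733375549316), 54.49321365356445)
((554.920166015625, 161.11346435546875), (236.0259246826172, 382.4216613769531), 89.16765594482422)
t 6.47 tcp [ 0.4703 -0.2404  0.269 ] psi 9.86 F [ 0.2 -0.1  0.1] q1,q6 [-39. -49.]
travel [ 0.0006 -0.0003 -0.0013] dist 0.001
turn [-0.0003 -0.0006 -0.0036] deg [-0.1 -0.1 -0.6]
```

View pics/w3.png

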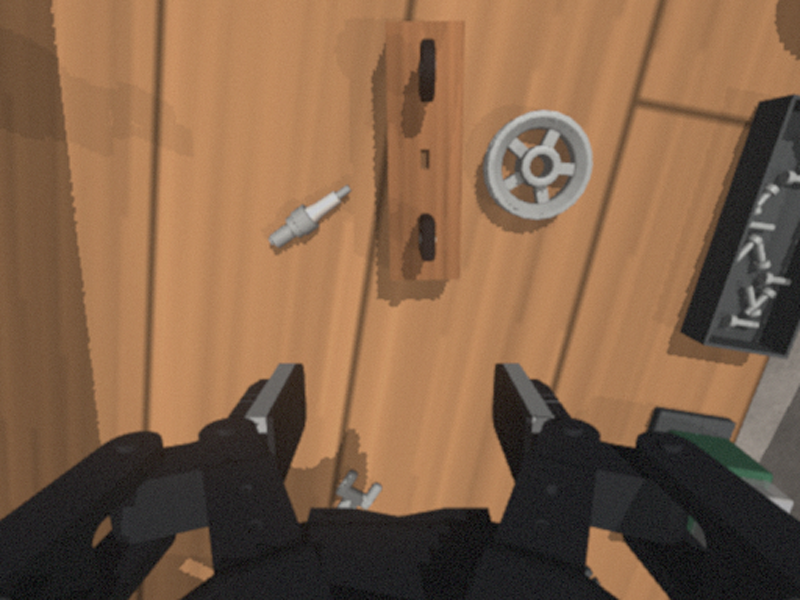

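Both heads are visible: near one at (428,237), far one at (428,70). The profile from depth should tell square from round.

```bash
cat > m3.py <<'E'
from h import *
import pickle
s=pickle.load(open('w3.pkl','rb'));c=cloud(s)
b=(abs(c[...,2]-.042)<.003)&(abs(c[...,0]-.477)<.06)&(abs(c[...,1]+.16)<.12)
r=cv2.minAreaRect((c[b][:,:2]*1000).astype(np.float32));print('block',r)
for y in(-.106,-.214):
    m=(c[...,2]>.052)&(abs(c[...,0]-.477)<.04)&(abs(c[...,1]-y)<.04);P=c[m];a=np.radians(100.2);t=P[:,0]*np.cos(a)+P[:,1]*np.sin(a)
    for z in np.arange(.055,.096,.005):
        q=abs(P[:,2]-z)<.0025
        if q.sum()>2: print(' z%.3f n%d width %.1f'%(z,q.sum(),np.ptp(t[q])*1000))
    q=P[:,2]>.078;Q=P[q];print('top',P[:,2].max(),Q.mean(0).round(4),cv2.minAreaRect((Q[:,:2]*1000).astype(np.float32)))
for n in("scene",):
    s=pickle.load(open('S.pkl','rb'))[n]
    cv2.imwrite('pics/keys.png',cv2.resize(s["pixels"][185:245,160:250],(720,480),interpolation=2)[:,:,::-1])
E
python3 m3.py
```

```text
block ((477.08245849609375, -161.4337921142578), (56.182762145996094, 185.41189575195312), 10.687219619750977)
 z0.065 n16 width 27.0
 z0.070 n29 width 35.0
 z0.075 n32 width 34.9
 z0.080 n81 width 32.4
 z0.085 n214 width 24.6
 z0.090 n17 width 8.9
top 0.08897617679381141 [ 0.4668 -0.109   0.0843] ((466.66241455078125, -107.87088012695312), (8.353336334228516, 32.06172561645508), 11.333123207092285)
 z0.060 n5 width 1.4
 z0.065 n3 width 2.1
 z0.070 n9 width 25.6
 z0.075 n15 width 24.7
 z0.080 n5 width 15.1
 z0.085 n202 width 29.2
 z0.090 n42 width 22.5
top 0.41096613777330787 [ 0.4731 -0.2273  0.343 ] ((470.8091735839844, -231.84033203125), (69.58164978027344, 84.21063995361328), 50.90904235839844)
```

View pics/keys.png

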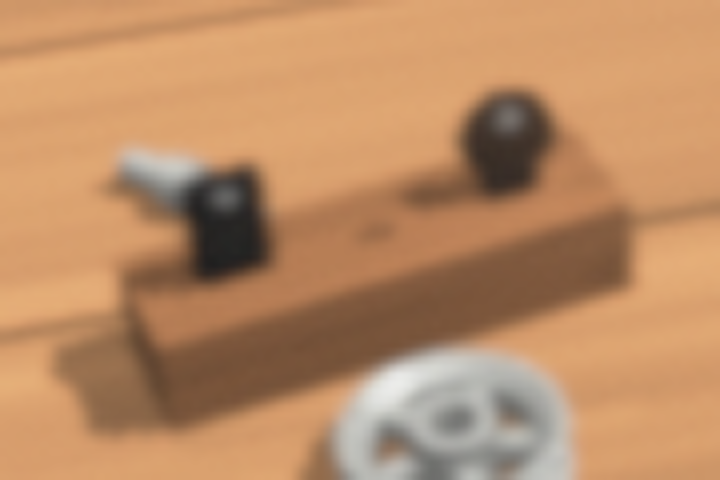

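Scene crop: the square-cornered head is the left one at (228,222), i.e. the block's −y end near (0.487,−0.215); the round one is at (507,140) at the other end.

Run:
```python
from h import *
import pickle
s=pickle.load(open('w3.pkl','rb'));c=cloud(s)
for lo in (.08,.084):
    m=(c[...,2]>lo)&(c[...,2]<.095)&(np.hypot(c[...,0]-.487,c[...,1]+.215)<.035);P=c[m];print(len(P),P.mean(0).round(4),cv2.minAreaRect((P[:,:2]*1000).astype(np.float32)))
plan([.4873,-.2155,.12],10.6)
```

```text
244 [ 0.4868 -0.2151  0.0865] ((486.99407958984375, -215.53680419921875), (8.76132869720459, 29.16041374206543), 10.952678680419922)
237 [ 0.487  -0.2152  0.0866] ((486.99407958984375, -215.53680419921875), (8.76132869720459, 29.16041374206543), 10.952678680419922)
t 6.47 tcp [ 0.4703 -0.2404  0.269 ] psi 9.86 F [ 0.2 -0.1  0.1] q1,q6 [-39. -49.]
travel [0.0267 0.0265 0.1862] dist 0.152
turn [-0.0003 -0.0006 -0.0041] deg [-0.1 -0.1 -0.7]
```

apply_moves(
  claw=[0, 0, 0, 0, 0],
  travel=[
    [0.0267, 0.0265, 0.03],
    [0.0267, 0.0265, 0.08],
    [0.0267, 0.0265, 0.12],
    [0.0267, 0.0265, 0.16],
    [0.0267, 0.0265, 0.175],
  ],
  turn=[
    [0, 0, -0.005],
    [0, 0, -0.005],
    [0, 0, -0.005],
    [0, 0, -0.005],
    [0, 0, -0.005],
  ],
)

```text
t: 6.88
tcp_pos: [0.4848, -0.2111, 0.126]
tool_rot: [0.636, 0.772, -0.0, -0.005]
force: [-0.9, 0.9, -0.5]
finger_gap: 0.498
gripper_force: 0.0
```

apply_moves(
  claw=[0, 0, 0, 0],
  travel=[
    [0, 0, 0],
    [0, 0, 0],
    [0, 0, 0],
    [0, 0, 0],
  ],
  turn=[
    [0, 0, 0],
    [0, 0, 0],
    [0, 0, 0],
    [0, 0, 0],
  ],
)

```text
t: 7.22
tcp_pos: [0.4886, -0.2158, 0.1313]
tool_rot: [0.637, 0.771, 0.0, 0.002]
force: [-0.8, 0.2, 0.1]
finger_gap: 0.498
gripper_force: 0.0
```

```bash
python3 -c "
from h import *
plan([.487,-.2154,.053],10.8)"
```

```text
t 7.22 tcp [ 0.4886 -0.2158  0.1313] psi 10.91 F [-0.8  0.2  0.1] q1,q6 [-36. -47.]
travel [ 0.0011 -0.002   0.0979] dist 0.078
turn [0.0007 0.0007 0.0006] deg [0.1 0.1 0.1]
```

apply_moves(
  claw=[0, 0, 0, 0, 0],
  travel=[
    [0, -0.001, 0.025],
    [0, -0.001, 0.05],
    [0, -0.001, 0.075],
    [0, -0.001, 0.096],
    [0, -0.001, 0.096],
  ],
  turn=[
    [0, 0, 0],
    [0, 0, 0],
    [0, 0, 0],
    [0, 0, 0],
    [0, 0, 0],
  ],
)

```text
t: 7.63
tcp_pos: [0.4859, -0.2155, 0.0517]
tool_rot: [0.637, 0.771, -0.0, -0.002]
force: [-0.3, 0.7, -0.9]
finger_gap: 0.5
gripper_force: 0.0
```

apply_moves(
  claw=[0, 0, 0, 0],
  travel=[
    [0, 0, 0],
    [0, 0, 0],
    [0, 0, 0],
    [0, 0, 0],
  ],
  turn=[
    [0, 0, 0],
    [0, 0, 0],
    [0, 0, 0],
    [0, 0, 0],
  ],
)

```text
t: 7.97
tcp_pos: [0.4876, -0.2167, 0.0543]
tool_rot: [0.637, 0.771, 0.0, 0.001]
force: [-0.5, 0.3, 0.1]
finger_gap: 0.5
gripper_force: 0.0
```

```bash
python3 -c "
from h import *
plan([.487,-.2154,.053],10.8)"
```

```text
t 7.97 tcp [ 0.4876 -0.2167  0.0543] psi 10.86 F [-0.5  0.3  0.1] q1,q6 [-36. -47.]
travel [ 0.0017 -0.0004  0.0016] dist 0.002
turn [0.0006 0.0006 0.0003] deg [0.1 0.1 0.1]
```

apply_moves(
  claw=[-1, -1, -1, -1, -1],
  travel=[
    [0.001, 0, 0.001],
    [0.001, 0, 0.001],
    [0.001, 0, 0.001],
    [0.001, 0, 0.001],
    [0.001, 0, 0.001],
  ],
  turn=[
    [0, 0, 0],
    [0, 0, 0],
    [0, 0, 0],
    [0, 0, 0],
    [0, 0, 0],
  ],
  newtons=50,
)

```text
t: 8.38
tcp_pos: [0.4867, -0.2153, 0.0526]
tool_rot: [0.637, 0.771, 0.0, 0.0]
force: [-1.0, 0.9, 4.5]
finger_gap: 0.107
gripper_force: 49.4
```

apply_moves(
  claw=[-1, -1, -1],
  travel=[
    [0, 0, 0],
    [0, 0, 0],
    [0, 0, 0],
  ],
  turn=[
    [0, 0, 0],
    [0, 0, 0],
    [0, 0, 0],
  ],
)

```text
t: 8.63
tcp_pos: [0.4868, -0.2154, 0.0526]
tool_rot: [0.637, 0.771, 0.0, 0.0]
force: [0.0, -0.1, 6.5]
finger_gap: 0.105
gripper_force: 49.4
```

```bash
python3 -c "
from h import *
plan([.487,-.2154,.053],10.8);print(manip.sense()['finger_gap']*85)"
```

```text
t 8.63 tcp [ 0.4868 -0.2154  0.0526] psi 10.85 F [ 0.  -0.1  6.5] q1,q6 [-36. -47.]
travel [-0.0001  0.0003 -0.0005] dist 0.0
turn [0.0001 0.0001 0.0003] deg [0.  0.  0.1]
8.939141853887497
```

apply_moves(
  claw=[-1, -1, -1, -1, -1],
  travel=[
    [0, 0, -0.015],
    [0, 0, -0.03],
    [0, 0, -0.05],
    [0, 0, -0.08],
    [0, 0, -0.12],
  ],
  turn=[
    [0, 0, 0],
    [0, 0, 0],
    [0, 0, 0],
    [0, 0, 0],
    [0, 0, 0],
  ],
)

```text
t: 9.05
tcp_pos: [0.4851, -0.2144, 0.147]
tool_rot: [0.637, 0.771, -0.0, -0.003]
force: [-0.2, -0.3, 0.3]
finger_gap: 0.112
gripper_force: 48.9
```

apply_moves(
  claw=[-1, -1, -1],
  travel=[
    [0, 0, -0.035],
    [0, 0, -0.04],
    [0, 0, -0.04],
  ],
  turn=[
    [0, 0, 0],
    [0, 0, 0],
    [0, 0, 0],
  ],
)

```text
t: 9.3
tcp_pos: [0.4877, -0.2161, 0.1819]
tool_rot: [0.637, 0.771, 0.0, 0.002]
force: [0.7, -0.1, -0.5]
finger_gap: 0.106
gripper_force: 48.9
```

```bash
python3 -c "
from h import *
plan([.4794,.1153,.18],110.5);print(manip.sense()['finger_gap']*85)"
```

```text
t 9.30 tcp [ 0.4877 -0.2161  0.1819] psi 10.86 F [ 0.7 -0.1 -0.5] q1,q6 [-36. -47.]
travel [0.4088 0.0679 0.0012] dist 0.331
turn [-2.000e-04  1.700e-03 -5.535e-01] deg [ -0.    0.3 -99.6]
9.043197958920482
```

apply_moves(
  claw=[-1, -1, -1, -1, -1],
  travel=[
    [0.04, 0.007, 0],
    [0.08, 0.014, 0],
    [0.12, 0.02, 0],
    [0.16, 0.027, 0],
    [0.2, 0.034, 0],
  ],
  turn=[
    [0, 0, -0.038],
    [0, 0, -0.076],
    [0, 0, -0.114],
    [0, 0, -0.152],
    [0, 0, -0.19],
  ],
)

```text
t: 9.72
tcp_pos: [0.4816, -0.0514, 0.1783]
tool_rot: [0.38, 0.925, -0.0, -0.002]
force: [0.3, 0.0, -0.8]
finger_gap: 0.114
gripper_force: 48.8
```

```bash
python3 -c "
from h import *
plan([.4794,.1153,.18],110.5);print(manip.sense()['finger_gap']*85)"
```

```text
t 9.72 tcp [ 0.4816 -0.0514  0.1783] psi 45.34 F [ 0.3  0.  -0.8] q1,q6 [-19. -65.]
travel [ 0.1484  0.1463 -0.0018] dist 0.167
turn [ 2.00e-04 -1.30e-03 -3.62e-01] deg [  0.   -0.2 -65.2]
9.672029173626902
```

apply_moves(
  claw=[-1, -1, -1, -1, -1],
  travel=[
    [0.03, 0.03, 0],
    [0.06, 0.06, 0],
    [0.09, 0.09, 0],
    [0.12, 0.118, 0],
    [0.148, 0.146, 0],
  ],
  turn=[
    [0, 0, -0.038],
    [0, 0, -0.076],
    [0, 0, -0.114],
    [0, 0, -0.152],
    [0, 0, -0.19],
  ],
)

```text
t: 10.13
tcp_pos: [0.48, 0.1149, 0.1782]
tool_rot: [0.091, 0.996, -0.0, -0.002]
force: [1.2, -0.2, 0.1]
finger_gap: 0.107
gripper_force: 48.8
```

apply_moves(
  claw=[-1, -1, -1, -1, -1],
  travel=[
    [0, 0, 0],
    [0, 0, 0],
    [0, 0, 0],
    [0, 0, 0],
    [0, 0, 0],
  ],
  turn=[
    [0, 0, -0.038],
    [0, 0, -0.076],
    [0, 0, -0.114],
    [0, 0, -0.152],
    [0, 0, -0.172],
  ],
)

```text
t: 10.55
tcp_pos: [0.4805, 0.1134, 0.1782]
tool_rot: [-0.178, 0.984, 0.0, -0.002]
force: [-0.4, -0.4, -0.6]
finger_gap: 0.109
gripper_force: 48.8
```

apply_moves(
  claw=[-1, -1, -1, -1],
  travel=[
    [0, 0, 0],
    [0, 0, 0],
    [0, 0, 0],
    [0, 0, 0],
  ],
  turn=[
    [0, 0, 0],
    [0, 0, 0],
    [0, 0, 0],
    [0, 0, 0],
  ],
)

```text
t: 10.88
tcp_pos: [0.4815, 0.1132, 0.1796]
tool_rot: [-0.175, 0.985, 0.0, -0.001]
force: [0.3, 1.5, 0.5]
finger_gap: 0.111
gripper_force: 48.8
```

```bash
python3 -c "
from h import *
import pickle
s=snap('wrist');pickle.dump(s,open('w4.pkl','wb'))
cv2.imwrite('pics/w4.png',cv2.resize(s['pixels'][100:340,100:420],(800,600),interpolation=2)[:,:,::-1])
plan([.4794,.1153,.14],110.5)"
```

```text
t 10.93 tcp [0.4817 0.1132 0.1798] psi 110.16 F [-0.4 -0.5  0.3] q1,q6 [   0. -110.]
travel [0.0017 0.0035 0.0497] dist 0.04
turn [ 0.0001 -0.0002 -0.0019] deg [ 0.  -0.  -0.3]
```

View pics/w4.png

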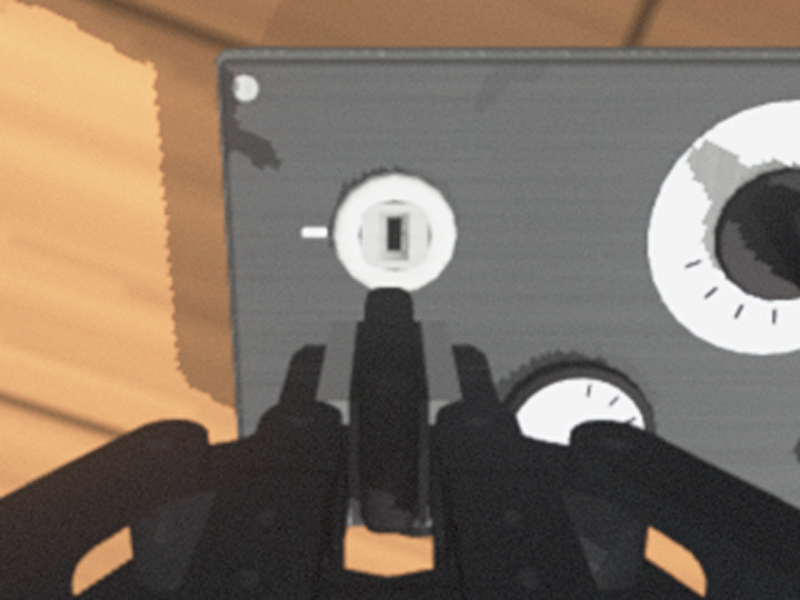

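Slot at (395,234) in the crop, keyway vertical in the image; the head is gripped upright with its top front edge centred at about (389,292).

Run:
```python
from h import *
import pickle
s=pickle.load(open('w4.pkl','rb'));g=cv2.cvtColor(s['pixels'],cv2.COLOR_RGB2GRAY)
def P(u,v,z): return ray(s,u/2.5+99.8,v/2.5+99.8,z)[:2]
m=np.zeros_like(g);a=slice(184,204);b=slice(250,268);m[a,b]=g[a,b]<90
pts=np.argwhere(m)[:,::-1];X=np.array([ray(s,u,v,.081)[:2] for u,v in pts])*1000
w,V=np.linalg.eigh(np.cov(X.T));print('slot px',pts.mean(0),X.mean(0).round(1),'ang',np.degrees(np.arctan2(V[1,1],V[0,1])),np.sqrt(12*w).round(1))
R=Ro.from_quat(manip.sense()["tool_rot"]).as_matrix();t=manip.sense()["tcp_pos"]
c=cloud(s);m=(c[...,2]>.205)&(c[...,2]<.222)&(np.hypot(*(c[...,:2]-t[:2]).transpose(2,0,1))<.03);Q=c[m];r=cv2.minAreaRect((Q[:,:2]*1000).astype(np.float32))
print('head',len(Q),r,Q[:,2].max(),'tcp',t.round(4));d=np.array([*r[0],0])/1000-t;d[2]=0;print('head rel TCP in tool mm',(R.T@d*1000).round(1))
q=P(389,292,.2148);print('edge rel',(R.T@(np.r_[q,t[2]]-t)*1000).round(1))
```

```text
slot px [257.14285714 193.44642857] [479.5 114.1] ang -159.03899384621235 [ 3.9 10.4]
head 2981 ((475.1180419921875, 110.57963562011719), (39.11979675292969, 35.76314163208008), 68.17344665527344) 0.22199569163135507 tcp [0.4817 0.1132 0.1798]
head rel TCP in tool mm [ 7.  -0.2  0. ]
edge rel [28.3 -0.1  0. ]
```

Run:
```python
from h import *
import pickle
s=pickle.load(open('w4.pkl','rb'))
R=Ro.from_quat(manip.sense()["tool_rot"]).as_matrix();t=manip.sense()["tcp_pos"]
for v,z in((290,.1688),(528,.2148),(520,.2148)):
    q=ray(s,389/2.5+99.8,v/2.5+99.8,z)[:2];print('edge rel',(R.T@(np.r_[q,t[2]]-t)*1000).round(1))
plan([.4794,.115,.14],110.5)
```

```text
edge rel [12.7 -0.   0. ]
edge rel [-12.5  -0.1  -0. ]
edge rel [-11.   -0.1  -0. ]
t 10.93 tcp [0.4817 0.1132 0.1798] psi 110.16 F [-0.4 -0.5  0.3] q1,q6 [   0. -110.]
travel [0.0018 0.0031 0.0497] dist 0.04
turn [ 0.0001 -0.0002 -0.0019] deg [ 0.  -0.  -0.3]
```

apply_moves(
  claw=[-1, -1, -1, -1, -1],
  travel=[
    [0.0018, 0.0031, 0.02],
    [0.0018, 0.0031, 0.04],
    [0.0018, 0.0031, 0.06],
    [0.0018, 0.0031, 0.06],
    [0.0018, 0.0031, 0.06],
  ],
  turn=[
    [0, 0, -0.002],
    [0, 0, -0.002],
    [0, 0, -0.002],
    [0, 0, -0.002],
    [0, 0, -0.002],
  ],
)

```text
t: 11.35
tcp_pos: [0.4792, 0.115, 0.1317]
tool_rot: [-0.178, 0.984, 0.0, -0.001]
force: [-0.8, -0.1, -0.9]
finger_gap: 0.113
gripper_force: 48.8
```

apply_moves(
  claw=[-1, -1, -1, -1],
  travel=[
    [0, 0, 0],
    [0, 0, 0],
    [0, 0, 0],
    [0, 0, 0],
  ],
  turn=[
    [0, 0, 0],
    [0, 0, 0],
    [0, 0, 0],
    [0, 0, 0],
  ],
)

```text
t: 11.68
tcp_pos: [0.4802, 0.1151, 0.1329]
tool_rot: [-0.179, 0.984, -0.0, 0.001]
force: [-0.3, 0.4, -0.2]
finger_gap: 0.11
gripper_force: 48.8
```

```bash
python3 -c "
from h import *
plan([.4794,.1148,.11],110.6)"
```

```text
t 11.68 tcp [0.4802 0.1151 0.1329] psi 110.57 F [-0.3  0.4 -0.2] q1,q6 [   0. -110.]
travel [0.0011 0.     0.0286] dist 0.023
turn [-0.0002  0.0005 -0.0001] deg [-0.   0.1 -0. ]
```

apply_moves(
  claw=[-1, -1, -1, -1, -1],
  travel=[
    [0.0005, 0, 0.005],
    [0.0005, 0, 0.01],
    [0.0005, 0, 0.013],
    [0.0005, 0, 0.016],
    [0.0005, 0, 0.016],
  ],
  turn=[
    [0, 0, 0],
    [0, 0, 0],
    [0, 0, 0],
    [0, 0, 0],
    [0, 0, 0],
  ],
)

```text
t: 12.1
tcp_pos: [0.4789, 0.1149, 0.1187]
tool_rot: [-0.179, 0.984, 0.0, -0.001]
force: [0.1, 0.2, -0.2]
finger_gap: 0.115
gripper_force: 48.9
```

```bash
python3 -c "
from h import *
plan([.4794,.1148,.11],110.6);print(manip.sense()['ft_torque'])"
```

```text
t 12.10 tcp [0.4789 0.1149 0.1187] psi 110.57 F [ 0.1  0.2 -0.2] q1,q6 [   0. -110.]
travel [-0.0006 -0.0004  0.0108] dist 0.009
turn [ 0.0002 -0.0004 -0.0001] deg [ 0.  -0.1 -0. ]
[-0.00706759 -0.03607449  0.06058759]
```

apply_moves(
  claw=[-1, -1, -1, -1, -1],
  travel=[
    [0, 0, 0.003],
    [0, 0, 0.006],
    [0, 0, 0.009],
    [0, 0, 0.009],
    [0, 0, 0.009],
  ],
  turn=[
    [0, 0, 0],
    [0, 0, 0],
    [0, 0, 0],
    [0, 0, 0],
    [0, 0, 0],
  ],
)

```text
t: 12.52
tcp_pos: [0.4792, 0.1149, 0.1119]
tool_rot: [-0.179, 0.984, 0.0, -0.0]
force: [-0.1, -0.4, -1.1]
finger_gap: 0.112
gripper_force: 48.8
```

```bash
python3 -c "
from h import *
plan([.4794,.1148,.11],110.6);print(manip.sense()['ft_torque'])"
```

```text
t 12.52 tcp [0.4792 0.1149 0.1119] psi 110.57 F [-0.1 -0.4 -1.1] q1,q6 [   0. -110.]
travel [-0.0002 -0.0002  0.0024] dist 0.002
turn [ 0.0001 -0.0001 -0.0002] deg [ 0. -0. -0.]
[-0.00786649 -0.00905878 -0.00509773]
```

apply_moves(
  claw=[-1, -1, -1, -1, -1],
  travel=[
    [0, 0, 0.0015],
    [0, 0, 0.003],
    [0, 0, 0.0045],
    [0, 0, 0.006],
    [0, 0, 0.007],
  ],
  turn=[
    [0, 0, 0.032],
    [0, 0, -0.004],
    [0, 0, -0.032],
    [0, 0, 0.004],
    [0, 0, 0.032],
  ],
)

```text
t: 12.93
tcp_pos: [0.4791, 0.1149, 0.1066]
tool_rot: [-0.127, 0.992, -0.0, -0.0]
force: [-0.3, -1.4, 0.7]
finger_gap: 0.112
gripper_force: 49.0
```

apply_moves(
  claw=[-1, -1, -1, -1, -1],
  travel=[
    [0, 0, 0.001],
    [0, 0, 0.002],
    [0, 0, 0.003],
    [0, 0, 0.004],
    [0, 0, 0.005],
  ],
  turn=[
    [0, 0, -0.032],
    [0, 0, -0.064],
    [0, 0, -0.032],
    [0, 0, 0],
    [0, 0, -0.032],
  ],
)

```text
t: 13.35
tcp_pos: [0.479, 0.1148, 0.1026]
tool_rot: [-0.177, 0.984, -0.0, -0.0]
force: [0.2, -1.4, -0.3]
finger_gap: 0.109
gripper_force: 49.0
```

```bash
python3 -c "
from h import *
plan([.4794,.1148,.092],110.6);print(manip.sense()['ft_torque'])"
```

```text
t 13.35 tcp [0.479  0.1148 0.1026] psi 110.39 F [ 0.2 -1.4 -0.3] q1,q6 [   0. -110.]
travel [-0.0005 -0.0002  0.0133] dist 0.011
turn [-0.     -0.0002 -0.0012] deg [-0.  -0.  -0.2]
[-0.05590866  0.11594557  0.02246696]
```

apply_moves(
  claw=[-1, -1, -1, -1, -1],
  travel=[
    [0, 0, 0.001],
    [0, 0, 0.002],
    [0, 0, 0.003],
    [0, 0, 0.004],
    [0, 0, 0.005],
  ],
  turn=[
    [0, 0, 0.03],
    [0, 0, 0],
    [0, 0, -0.032],
    [0, 0, 0],
    [0, 0, 0.032],
  ],
)

```text
t: 13.77
tcp_pos: [0.479, 0.1148, 0.0987]
tool_rot: [-0.127, 0.992, -0.0, -0.0]
force: [-0.8, -1.4, 0.8]
finger_gap: 0.114
gripper_force: 49.1
```

apply_moves(
  claw=[-1, -1, -1, -1, -1],
  travel=[
    [0, 0, 0.001],
    [0, 0, 0.002],
    [0, 0, 0.003],
    [0, 0, 0.004],
    [0, 0, 0.005],
  ],
  turn=[
    [0, 0, -0.032],
    [0, 0, -0.064],
    [0, 0, -0.032],
    [0, 0, 0],
    [0, 0, -0.032],
  ],
)

```text
t: 14.18
tcp_pos: [0.4796, 0.115, 0.095]
tool_rot: [-0.177, 0.984, 0.0, 0.001]
force: [-0.1, 0.6, 1.5]
finger_gap: 0.114
gripper_force: 49.0
```

```bash
python3 -c "
from h import *
plan([.4794,.1148,.092],110.6);print(manip.sense()['ft_torque'])"
```

```text
t 14.18 tcp [0.4796 0.115  0.095 ] psi 110.37 F [-0.1  0.6  1.5] q1,q6 [   0. -110.]
travel [ 0.0004 -0.0002  0.0037] dist 0.003
turn [-0.0001  0.0003 -0.0013] deg [-0.   0.1 -0.2]
[ 0.17469638 -0.01997595  0.03925581]
```

apply_moves(
  claw=[-1, -1, -1, -1, -1],
  travel=[
    [0, 0, 0.001],
    [0, 0, 0.002],
    [0, 0, 0.003],
    [0, 0, 0.004],
    [0, 0, 0.005],
  ],
  turn=[
    [0, 0, 0.03],
    [0, 0, 0],
    [0, 0, -0.032],
    [0, 0, 0],
    [0, 0, 0],
  ],
)

```text
t: 14.6
tcp_pos: [0.4794, 0.115, 0.0915]
tool_rot: [-0.177, 0.984, 0.0, 0.0]
force: [-2.9, 0.7, 17.2]
finger_gap: 0.114
gripper_force: 51.5
```

```bash
python3 -c "
from h import *
plan([.4794,.1148,.092],110.6);print(manip.sense()['ft_torque'])"
```

```text
t 14.60 tcp [0.4794 0.115  0.0915] psi 110.43 F [-2.9  0.7 17.2] q1,q6 [   0. -110.]
travel [ 0.0001 -0.0002 -0.0007] dist 0.001
turn [-0.      0.0001 -0.0009] deg [-0.   0.  -0.2]
[-0.00769076  0.54579098 -0.14349514]
```

apply_moves(
  claw=[-1, -1, -1, -1, -1],
  travel=[
    [0, 0, 0],
    [0, 0, 0],
    [0, 0, 0],
    [0, 0, 0],
    [0, 0, 0],
  ],
  turn=[
    [0, 0, 0],
    [0, 0, 0],
    [0, 0, 0.02],
    [0, 0, 0.05],
    [0, 0, 0.08],
  ],
)

```text
t: 15.02
tcp_pos: [0.4795, 0.1147, 0.0915]
tool_rot: [-0.053, 0.999, -0.0, 0.0]
force: [-1.1, -2.2, 7.6]
finger_gap: 0.109
gripper_force: 50.1
```

```bash
python3 -c "
from h import *
plan([.4794,.1148,.0915],15);print(manip.sense()['ft_torque'])"
```

```text
t 15.02 tcp [0.4795 0.1147 0.0915] psi 96.03 F [-1.1 -2.2  7.6] q1,q6 [  0. -96.]
travel [0.0001 0.0001 0.    ] dist 0.0
turn [-0.000e+00  3.000e-04  4.502e-01] deg [-0.   0.1 81. ]
[-0.34787437  0.24522595  0.08917066]
```

Turned 14° with little resistance and still pressed home; continuing.

apply_moves(
  claw=[-1, -1, -1, -1, -1],
  travel=[
    [0, 0, 0],
    [0, 0, 0],
    [0, 0, 0],
    [0, 0, 0],
    [0, 0, 0],
  ],
  turn=[
    [0, 0, 0.035],
    [0, 0, 0.07],
    [0, 0, 0.105],
    [0, 0, 0.14],
    [0, 0, 0.175],
  ],
)

```text
t: 15.43
tcp_pos: [0.4796, 0.115, 0.0915]
tool_rot: [0.221, 0.975, 0.0, 0.001]
force: [-1.6, 0.6, 8.2]
finger_gap: 0.114
gripper_force: 50.1
```

apply_moves(
  claw=[-1, -1, -1, -1, -1],
  travel=[
    [0, 0, 0],
    [0, 0, 0],
    [0, 0, 0],
    [0, 0, 0],
    [0, 0, 0],
  ],
  turn=[
    [0, 0, 0.035],
    [0, 0, 0.07],
    [0, 0, 0.105],
    [0, 0, 0.14],
    [0, 0, 0.175],
  ],
)

```text
t: 15.85
tcp_pos: [0.4798, 0.1152, 0.0915]
tool_rot: [0.478, 0.879, 0.001, 0.001]
force: [-1.3, 0.8, 7.5]
finger_gap: 0.11
gripper_force: 50.1
```

apply_moves(
  claw=[-1, -1, -1, -1, -1],
  travel=[
    [0, 0, 0],
    [0, 0, 0],
    [0, 0, 0],
    [0, 0, 0],
    [0, 0, 0],
  ],
  turn=[
    [0, 0, 0.025],
    [0, 0, 0.05],
    [0, 0, 0.075],
    [0, 0, 0.09],
    [0, 0, 0.09],
  ],
)

```text
t: 16.27
tcp_pos: [0.48, 0.1154, 0.0916]
tool_rot: [0.595, 0.804, 0.001, 0.001]
force: [-1.5, 1.9, 6.4]
finger_gap: 0.111
gripper_force: 50.0
```

```bash
python3 -c "
from h import *
plan([.4794,.1148,.0915],15);print(manip.sense()['ft_torque'])"
```

```text
t 16.27 tcp [0.48   0.1154 0.0916] psi 16.94 F [-1.5  1.9  6.4] q1,q6 [  1. -16.]
travel [-0.0005 -0.0009  0.0001] dist 0.001
turn [0.0006 0.     0.0108] deg [0.1 0.  1.9]
[ 0.24678746  0.19054358 -0.01343939]
```

apply_moves(
  claw=[-1, -1, -1, -1, -1],
  travel=[
    [0, 0, 0],
    [0, 0, 0],
    [0, 0, 0],
    [0, 0, 0],
    [0, 0, 0],
  ],
  turn=[
    [0, 0, 0.01],
    [0, 0, 0.02],
    [0, 0, 0.025],
    [0, 0, 0.025],
    [0, 0, 0.025],
  ],
)

```text
t: 16.68
tcp_pos: [0.4801, 0.1154, 0.0916]
tool_rot: [0.626, 0.78, 0.001, 0.001]
force: [-1.0, 1.7, 6.6]
finger_gap: 0.112
gripper_force: 50.0
```

```bash
python3 -c "
from h import *
import pickle
plan([.4794,.1148,.0915],12.4);print(manip.sense()['ft_torque'])
s=snap('wrist');cv2.imwrite('pics/w5.png',cv2.resize(s['pixels'][100:340,100:420],(800,600),interpolation=2)[:,:,::-1])
c=cloud(s);P=c[(c[...,2]>.105)&(c[...,2]<.118)&(np.hypot(c[...,0]-.435,c[...,1]-.237)<.03)];print(len(P),len(P) and cv2.minAreaRect((P[:,:2]*1000).astype(np.float32)))
"
```

```text
t 16.68 tcp [0.4801 0.1154 0.0916] psi 12.54 F [-1.   1.7  6.6] q1,q6 [  1. -12.]
travel [-0.0005 -0.001   0.0001] dist 0.001
turn [ 0.0007 -0.      0.0008] deg [ 0.1 -0.   0.1]
[0.25682747 0.15945429 0.06320208]
0 0
```

View pics/w5.png

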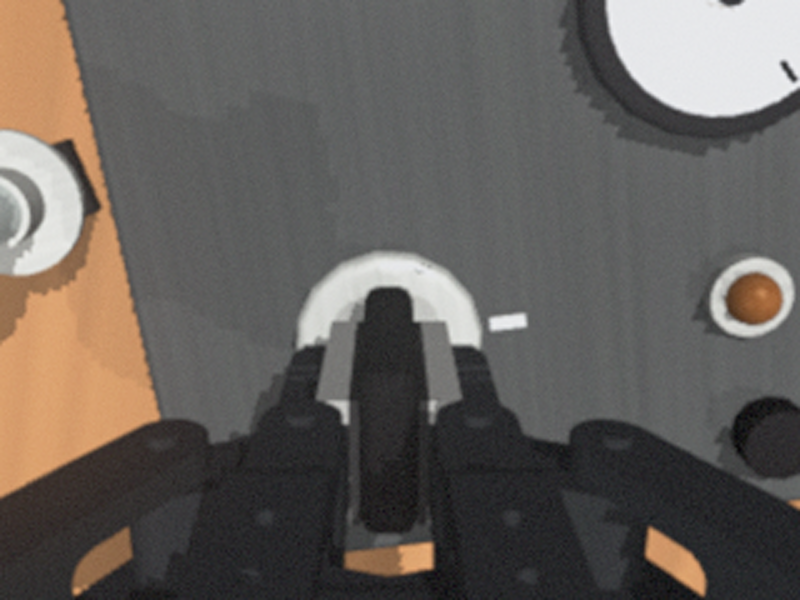

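The head sits on the ring at (390,320), has turned with the gripper and hasn't slipped. Spring torque is about 0.06 N m with the lock at its stop. I'll settle and hand in.

apply_moves(
  claw=[-1, -1, -1, -1, -1],
  travel=[
    [0, 0, 0],
    [0, 0, 0],
    [0, 0, 0],
    [0, 0, 0],
    [0, 0, 0],
  ],
  turn=[
    [0, 0, 0],
    [0, 0, 0],
    [0, 0, 0],
    [0, 0, 0],
    [0, 0, 0],
  ],
)

```text
t: 17.15
tcp_pos: [0.48, 0.1154, 0.0915]
tool_rot: [0.626, 0.78, 0.001, 0.001]
force: [-0.4, 1.8, 7.1]
finger_gap: 0.107
gripper_force: 50.0
```

```bash
python3 -c "
from h import *
plan([.4794,.1148,.0915],12.4);print(manip.sense()['ft_torque']);print(manip.sign_off())"
```

```text
t 17.15 tcp [0.48   0.1154 0.0915] psi 12.53 F [-0.4  1.8  7.1] q1,q6 [  0. -12.]
travel [-0.0005 -0.0009  0.0001] dist 0.001
turn [ 0.0007 -0.      0.0007] deg [ 0.1 -0.   0.1]
[0.30396824 0.13806085 0.07331829]
the job is handed in; nothing more can be done
None
```

Handed in at 17 s, with no verdict returned: the throttle measured at START, and the square-headed key seated and held about a quarter turn clockwise (judged from tool angle and torque) at 50 N grip; the round-headed key was not touched.

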